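# Set the bearing adjuster: bottom it, then back off a sixth of a turn

### The job

Set the bearing play on the grey hub: turn its yellow T-bar adjuster clockwise (seen from above) until the screw bottoms and is snug, no more than fingertip tight, then back it off by a sixth of a turn (60 degrees) from there and let go of it. Leave the other things on the bench where they are.

Things in the scene. Friction and masses are not known exactly. Their poses are not given: they have to be found in the camera images.
- adjuster: yellow T-bar head of the screw on the grey hub: a bar 60 mm long (x), 12 mm thick (y), 28 mm high (z), black dot 22 mm from its middle on the +x end. Origin at the bar's centre, 108 mm above the bench, on the vertical screw axis; z up. It turns about z without rising and stays where it is left. Clockwise from above (yaw falling) drives the screw in
- bar_neck (a point): middle of the round steel neck under the bar, 22 mm below the bar's centre; it turns with the bar. The neck is 10 mm thick and leaves 16 mm between the bar and a brass collar, 50 mm wide, top at 78 mm. Below it is the fixed hub: body 80 mm wide up to 66 mm, flange 124 mm wide, 12 mm thick, with six studs up to 22 mm high
- screw_foot (a point): foot of the screw, hidden in the hub on its axis; rises 2 mm per turn of backing off, too little to read. It bottoms 75 to 145 degrees clockwise from the start, at an unseen bar direction that varies. Running drag 0.04 N m; at the bottom torque climbs about 2 N m per rad; snug is 0.15 to 0.35 N m, over 0.5 N m spoils the bearing. Let go, it springs back to within 0.03 rad of the bottom point
- screw_seat (a point): the bearing stack the screw bottoms on, hidden in the hub on its axis, about 10 mm below the foot; it gives by 0.16 mm for each N m with which the bottomed screw is tightened, far too little to read
- spindle_center (a point): bystander: centre of an upright loose spindle, a dark 60 mm square block 80 mm high with a steel collar and a 32 mm shaft on top, 150 mm high in all, standing on the bench; z up
- grease_center (a point): bystander: centre of a loose upright red grease tin with a pale lid, 72 mm diameter, 85 mm high; z up
- race_center (a point): bystander: centre of a loose steel bearing race lying flat, 60 mm outside, 48 mm inside diameter, 16 mm high; z up
There are look-alikes about, which are no part of the job. There is more than one size of the part that bears adjuster; the job needs the smallest.

How it is judged:
On the way:
1. the screw is turned in until it bottoms and is snug (at least about 0.1 N m on the stop) (height (world z) of screw_foot below 0.0400159 m and height (world z) of screw_seat below 0.0299841 m), for 0.1 s.
At the end, for the whole second after the job is handed in: after having been bottomed snugly, the adjuster stands still, backed off 60 degrees (within 20 degrees either way) from the point where it bottoms, let go, and the spindle, tin and race are within 20 mm of where they were (height (world z) of screw_foot between 0.0402222 and 0.0404444 m and angular speed of adjuster below 0.05 rad/s and distance of each of spindle_center, grease_center, race_center from where it was at the start of the episode below 0.02 m); the robot touches nothing.
It fails at once if the adjuster is forced past snug (more than about 0.5 N m on the stop) (height (world z) of screw_seat below 0.0299204 m).
It fails at once if the spindle is moved by more than 20 mm (distance of spindle_center from where it was at the start of the episode above 0.02 m).
It fails at once if the grease tin is moved by more than 20 mm (distance of grease_center from where it was at the start of the episode above 0.02 m).
It fails at once if the bearing race is moved by more than 20 mm (distance of race_center from where it was at the start of the episode above 0.02 m).
It also fails if it takes over 61 s, if anything falls off the work surface, if the arm or the gripper's body presses on something with over 40 N, if the wrist force passes 120 N, or if a joint passes its speed limit or range.

### The arm

A 6-joint arm with a two-finger parallel gripper is mounted at the origin on the work surface. World frame = base frame: x ahead of the robot, y to its left, z up, the work surface at z = 0. Lengths are in m, angles in rad, forces in N, time in s.
With the tool pointing down it reaches from about 0.275 to 0.825 m from the base axis. Payload 4.9 kg.
Tool frame: the origin (TCP) lies midway between the tips of the shut fingers; the grasp point (between the pads) lies 19 mm behind it (env.hold_point_z is the distance from the TCP to the grasp point, in m); z points along the fingers, x is the direction in which the jaws open and shut, and the axes are right-handed (so a half turn about z gives the same grasp; the last joint's range is limited). The gripper opens to 85 mm and grips with 20 to 120 N. Pads are 22 mm wide; open, the fingers measure 114 mm over their backs; the gripper's body (76 mm by 85 mm) begins 54 mm behind the grasp point. The pads swing forward as they close: fully open they stand 13 mm farther back than shut.
Start: joints at [1.201, 0.326, -0.193, 1.052, 0, 1.437], TCP at [0.128, 0.535, 0.231] pointing down, gripper open.
Joint ranges: [-2.65, 2.65], [-0.97, 1.79], [-1.3, 1.35], [-1.93, 2.1], [-1.47, 1.37], [-3.14, 3.14]. Speed limits (rad/s): [2.57, 2.57, 3.14, 3.14, 3.14, 3.14].

### API

Orientations are given as a unit quaternion [w, x, y, z].
In Python, from workcell import env gives the robot as it stands. The module is installed in compiled form; this text tells all that it offers.
- The arm moves only by the tool play_rows, never from a script. Its argument "moves" is a list that holds one entry, the list of rows, each a list of 5 numbers: the shift along the world's x, y, z scaled (see below), then the turn about the world's z scaled (see below), then the opening, from 0 (shut) to 1 (fully open). In form: [[[dx, dy, dz, twist, jaw], ...]]. A call has 1 to 12 rows; each row shifts and turns the commanded pose from where the row before left it; what a row does not reach is not made up. The controller multiplies each number of a shift by 25 cm and each number of a turn by 2 pi rad. A row lasts 1/8 s, in which the tool goes at most 62.5 mm and 10.7 degrees, less where a joint would pass 70% of its speed; a pose out of reach is approached as far as the arm can. A call with a number of a shift or a turn outside -1 to 1 is refused whole. A call with a gripper value outside its range is refused whole. The fingers move at their own pace and stop on an object; "squeeze" is the grip in N (left out, the last holds). Time passes only in rows, so rows that do not move let the fingers close. It gives the time, the measured TCP pose, the force and the opening at its end, in the units of the state.
- env.sense(): the state, without advancing time (a new reading comes with each control period).
- env.snapshot(name): name is "scene" or "side" or "wrist"; returns a dict with "img" (420x560x3 uint8, blue, green, red), "K" (3x3 intrinsics, pixels), "T" (4x4, takes a point from camera to world coordinates); the wrist camera has in their place "tool_from_camera" (4x4, takes a point from camera to tool coordinates, whose origin is the TCP and whose axes are the tool frame's). Camera axes: x right, y up, looking along -z (the intrinsics and any distortion apply to the point x, -y, -z); pixel columns grow to the right and rows downward; lengths in m; the calibration is good to about 2 mm. A picture is of the moment at which its call begins: read the wrist's pose just before it. There is no depth.
- env.hand_in(): hands the job in, once; it reports no verdict.
Trained networks look in a picture, given as the dict that the camera call returned (one of the last four; its "shot" number tells which), for a name from the list of things; names that differ only in an ending like _2 or _b are one class to them, and where a whole thing is asked for, a point or a joint stands for the part that bears it (a point fixed in the world has none). Each returns a list of dicts, best first, with "p" (0 to 1); they miss things now and then, are a little off and sometimes report something else, mostly with a low value. They report only what shows in the picture. A call takes as long as a camera call. They do not tell look-alikes from the thing itself.
- env.search_frame(picture, query): "position" ([x, y, z] in m, in the coordinates of the camera as it stood for that picture, good to about 4 mm: the middle of the surface that is visible of it).
The state is a dict: "time_s": time; "q": joint angles; "qvel": joint speeds; "effort": joint torques, N m; "eef_pos": TCP position; "ee_rot": TCP orientation; "ft_force": force on the tool from outside, world axes, zero at the start; "wrist_torque": the same for the moment, N m; "finger_gap": finger opening in m.
Only numpy, scipy, OpenCV 4.12 (cv2) and the standard library are available. Lean on these libraries where they do the work, as an engineer would, in place of code of your own. Each camera call takes 0.05 s, during which the arm holds its last target. There are 200 camera calls.

## Working session

There is one attempt and no reset: what is moved stays moved. The work goes in short steps, Python scripts to look and compute and a tool call to move; the robot and the scene stay as the last step left them, time stands still between calls to the robot, and variables do not carry over. Pictures are saved under pics/ and viewed, about 8 in all and at most 12, crops included, and the job is handed in when it is done.

Besides the shell and the picture viewer there is one more tool, called after "Emit:" in YAML: its name, and indented under it one key for each argument. play_rows: Moves the arm, as the interface text tells. Its arguments: {"type":"object","properties":{"moves":{"type":"array"},"squeeze":{"type":"number"}},"required":["moves"]}

```bash
mkdir -p pics
cat > h.py <<'E'
import numpy as np, cv2
from workcell import env
from scipy.spatial.transform import Rotation as R
def shot(n):
    s=env.sense(); p=env.snapshot(n)
    if n=="wrist":
        M=np.eye(4); w,x,y,z=s["ee_rot"]; M[:3,:3]=R.from_quat([x,y,z,w]).as_matrix(); M[:3,3]=s["eef_pos"]
        T=M@p["tool_from_camera"]
    else: T=p["T"]
    return p,np.array(T)
def proj(p,T,X):
    c=np.linalg.inv(T)@np.append(X,1); u=p["K"]@np.array([c[0],-c[1],-c[2]]); return u[:2]/u[2]
def ray(p,T,uv,z):
    d=np.linalg.inv(p["K"])@np.array([uv[0],uv[1],1.]); d=T[:3,:3]@np.array([d[0],-d[1],-d[2]]); o=T[:3,3]
    return o+d*(z-o[2])/d[2]
E
python3 - <<'E'
from h import *
s=env.sense(); print({k:np.round(v,3) for k,v in s.items()}, env.hold_point_z)
ims=[]
for n in ["scene","side"]:
    p,T=shot(n); cv2.imwrite(f"pics/{n}0.png",p["img"]); print(n,np.round(T[:3,3],3))
    for q in ["adjuster","bar_neck","spindle_center","grease_center","race_center"]:
        for r in env.search_frame(p,q):
            X=(T@np.append(r["position"],1))[:3]; print(q,round(r["p"],2),np.round(X,3),np.round(proj(p,T,X)))
E
```

```text
{'time_s': np.float64(0.0), 'q': array([ 1.201,  0.327, -0.194,  1.052,  0.   ,  1.437]), 'qvel': array([ 0.001, -0.001, -0.001,  0.002, -0.   , -0.001]), 'effort': array([ 1.0000e-03, -4.4340e+01,  2.6244e+01,  1.6000e-02, -0.0000e+00,
       -0.0000e+00]), 'eef_pos': array([0.128, 0.534, 0.23 ]), 'ee_rot': array([ 0.   ,  0.785,  0.619, -0.001]), 'ft_force': array([0.361, 0.049, 0.209]), 'wrist_torque': array([ 0.008,  0.018, -0.001]), 'finger_gap': np.float64(0.085)} 0.0187
scene [ 0.95  -0.512  0.611]
adjuster 0.97 [0.331 0.101 0.15 ] [247. 130.]
adjuster 0.91 [ 0.714 -0.156  0.163] [316. 263.]
adjuster 0.55 [0.532 0.024 0.113] [294. 189.]
bar_neck 0.96 [0.531 0.024 0.11 ] [294. 190.]
bar_neck 0.75 [0.333 0.097 0.15 ] [246. 131.]
bar_neck 0.63 [ 0.715 -0.158  0.165] [316. 263.]
bar_neck 0.21 [0.564 0.278 0.059] [368. 163.]
spindle_center 0.97 [ 0.482 -0.284  0.077] [160. 280.]
grease_center 0.69 [0.567 0.278 0.059] [369. 164.]
side [0.399 0.616 0.872]
adjuster 0.97 [ 0.703 -0.136  0.163] [214. 109.]
adjuster 0.89 [0.526 0.03  0.118] [283. 205.]
adjuster 0.63 [0.328 0.111 0.158] [396. 251.]
bar_neck 0.97 [ 0.707 -0.14   0.157] [213. 109.]
bar_neck 0.9 [0.326 0.107 0.159] [397. 249.]
spindle_center 0.84 [ 0.466 -0.257  0.076] [341. 120.]
grease_center 0.64 [0.546 0.31  0.084] [229. 357.]
race_center 0.65 [0.75  0.035 0.011] [172. 220.]
```

View pics/scene0.png

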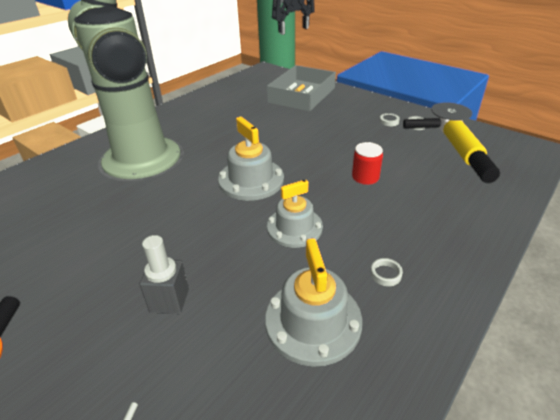

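View pics/side0.png

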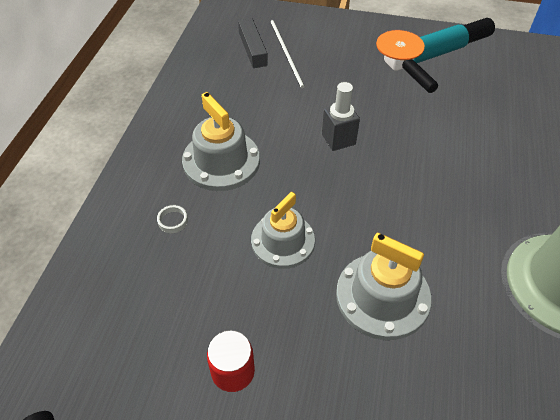

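Three look-alike candidates, with scene pixels: a large hub at (247,130), a large hub at (316,263) and the small hub at (294,190). Their bars are at about z 0.16, 0.16 and 0.11. The small one, at about (0.53, 0.027), matches the 108 mm bar. I'll move above it and check up close.

Emit:
play_rows:
  moves:
    - [[0.13,-0.165,0.01,0,1],[0.13,-0.165,0.01,0,1],[0.13,-0.165,0.01,0,1],[0.13,-0.165,0.01,0,1],[0.13,-0.165,0.01,0,1],[0.13,-0.165,0.01,0,1],[0.13,-0.165,0.01,0,1],[0.13,-0.165,0.01,0,1],[0.13,-0.165,0.01,0,1],[0.13,-0.165,0.01,0,1],[0.13,-0.165,0.01,0,1],[0.13,-0.165,0.01,0,1]]

```text
time_s: 2.1
eef_pos: [0.5195, 0.0383, 0.2615]
ee_rot: [0.0, 0.785, 0.619, 0.0]
ft_force: [0.6, 0.6, 0.3]
finger_gap: 0.0853
```

Run:
```python
from h import *
s=env.sense(); print(s["time_s"],s["eef_pos"],s["ee_rot"],s["q"])
p,T=shot("wrist"); cv2.imwrite("pics/w1.png",p["img"]); print(np.round(T,3))
for q in ["adjuster","bar_neck"]:
    for r in env.search_frame(p,q):
        X=(T@np.append(r["position"],1))[:3]; print(q,round(r["p"],2),np.round(X,3),np.round(proj(p,T,X)))
```

```text
2.1 [0.51947484 0.03827235 0.26153262] [9.60590194e-05 7.85456463e-01 6.18916836e-01 2.92357116e-04] [-6.83780199e-02  2.52850054e-01 -2.15150975e-01  1.10223289e+00
  2.49999579e-04  1.67692446e-01]
[[ 0.235 -0.93  -0.283  0.448]
 [ 0.972  0.225  0.067  0.057]
 [ 0.002 -0.291  0.957  0.404]
 [ 0.     0.     0.     1.   ]]
adjuster 0.64 [0.523 0.03  0.121] [272. 201.]
bar_neck 0.84 [0.524 0.029 0.122] [271. 202.]
```

View pics/w1.png

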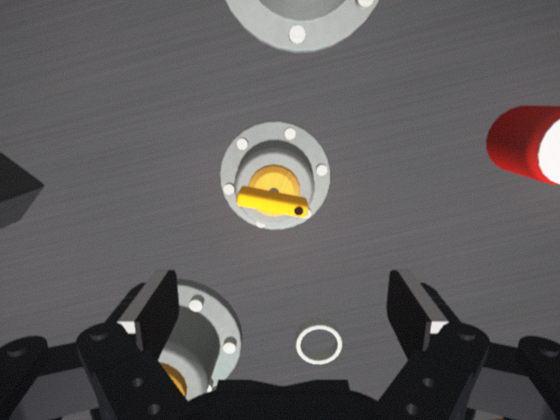

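The crop shows the small hub's yellow bar from about (237,200) to (309,212), with the black dot at (299,211) and the grease tin on the right. Next I'll fit the bar.

```bash
cat >> h.py <<'E'
from scipy.optimize import minimize
def fitbar(p,T,x0):
    im=p["img"]; hsv=cv2.cvtColor(im,cv2.COLOR_BGR2HSV)
    m=cv2.inRange(hsv,(21,120,60),(35,255,255))
    c=proj(p,T,[x0[0],x0[1],.108]); k=np.zeros_like(m); cv2.circle(k,tuple(int(v) for v in c),60,255,-1); m&=k
    n,l,st,_=cv2.connectedComponentsWithStats(m); m=(l==1+np.argmax(st[1:,4])).astype(np.uint8)
    m=cv2.morphologyEx(m,cv2.MORPH_CLOSE,np.ones((9,9)))
    def sil(v):
        a=v[2]; P=[]
        for i in(-1,1):
            for j in(-1,1):
                for z in(.094,.122):
                    P.append(proj(p,T,[v[0]+i*.03*np.cos(a)-j*.006*np.sin(a),v[1]+i*.03*np.sin(a)+j*.006*np.cos(a),z]))
        h=cv2.convexHull(np.float32(P)); k=np.zeros(m.shape,np.uint8); cv2.fillPoly(k,[np.int32(np.round(h*16))],255,cv2.LINE_AA,4); return k
    f=lambda v: np.abs(sil(v)/255.-m).sum()
    best=min((minimize(f,[x0[0],x0[1],a],method="Nelder-Mead",options=dict(initial_simplex=[[x0[0],x0[1],a],[x0[0]+.008,x0[1],a],[x0[0],x0[1]+.008,a],[x0[0],x0[1],a+.3]])) for a in x0[2]),key=lambda r:r.fun)
    o=im.copy(); o[cv2.Canny(sil(best.x),50,150)>0]=(255,0,0); return best.x,best.fun,m.sum(),o
E
python3 - <<'E'
from h import *
A=np.arange(0,3.1,.4)
V=[]
for n in ["wrist","scene","side"]:
    p,T=shot(n); v,f,a,o=fitbar(p,T,[.527,.028,A]); print(n,np.round(v,4),f,a)
    c=proj(p,T,[.527,.028,.108]).astype(int); V.append(cv2.resize(o[c[1]-55:c[1]+55,c[0]-55:c[0]+55],(264,400)))
    if n=="wrist": print("dot",ray(p,T,(299,211),.122))
cv2.imwrite("pics/fit1.png",np.hstack(V))
E
```

```text
wrist [0.5318 0.028  1.0487] 819.7764705882353 879
dot [0.53681365 0.04949961 0.122     ]
scene [0.5367 0.0209 1.5046] 257.7882352941176 642
side [0.519  0.0502 1.0108] 333.91372549019604 261
```

View pics/fit1.png

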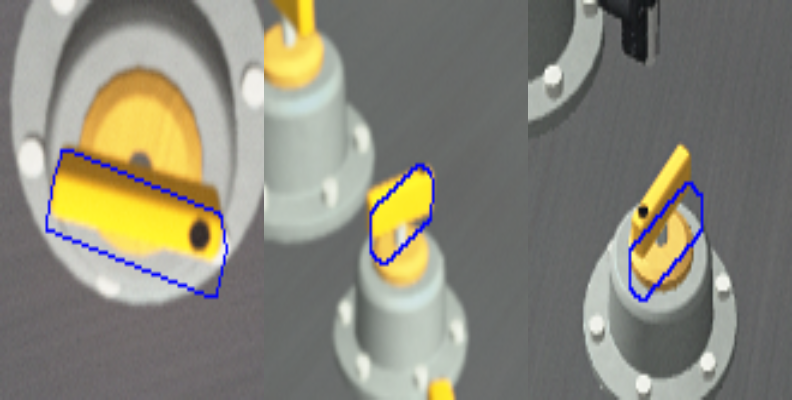

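Run:
```python
from h import *
p,T=shot("wrist"); h=cv2.cvtColor(p["img"],cv2.COLOR_BGR2HSV)
for r in range(184,224,3): print(r,[tuple(int(x) for x in h[r,c]) for c in (250,265,285,305)])
cv2.imwrite("pics/z.png",cv2.resize(p["img"][160:240,220:330],None,fx=7,fy=7,interpolation=cv2.INTER_CUBIC))
```

```text
184 [(19, 177, 226), (24, 158, 252), (24, 160, 250), (40, 8, 193)]
187 [(20, 174, 231), (24, 159, 251), (23, 161, 250), (30, 7, 192)]
190 [(19, 187, 185), (24, 159, 251), (24, 158, 251), (35, 8, 198)]
193 [(19, 208, 145), (19, 187, 206), (24, 156, 252), (38, 5, 195)]
196 [(19, 210, 148), (19, 194, 150), (21, 176, 243), (30, 11, 194)]
199 [(20, 216, 229), (19, 211, 150), (18, 206, 147), (35, 8, 194)]
202 [(27, 210, 254), (21, 219, 232), (19, 207, 149), (23, 18, 186)]
205 [(28, 207, 255), (27, 214, 254), (20, 214, 205), (19, 66, 170)]
208 [(28, 209, 255), (28, 214, 255), (27, 208, 254), (18, 141, 165)]
211 [(21, 94, 242), (29, 204, 255), (28, 208, 255), (23, 190, 247)]
214 [(35, 8, 201), (26, 163, 254), (28, 210, 255), (22, 114, 244)]
217 [(20, 7, 206), (22, 114, 248), (25, 138, 255), (21, 43, 239)]
220 [(30, 6, 201), (36, 7, 194), (26, 9, 197), (30, 3, 235)]
223 [(55, 7, 214), (34, 9, 201), (36, 6, 205), (15, 13, 115)]
```

View pics/z.png

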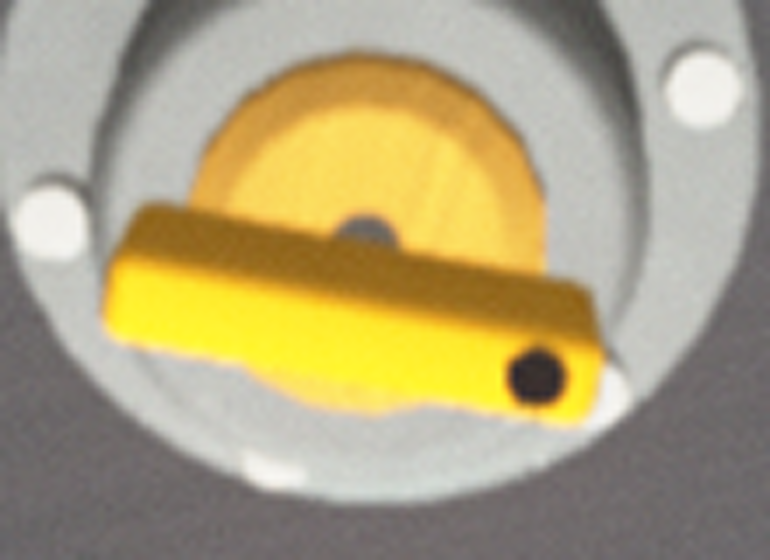

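The top face runs from its left end at (235.3,202.9) to its right end at (305.7,214.6), with the dot at (296.7,213.9).

Run:
```python
from h import *
s=env.sense(); print(s["eef_pos"],s["ee_rot"],s["q"][[0,5]])
p,T=shot("wrist")
a,b,d=[ray(p,T,u,.122)[:2] for u in((235.3,202.9),(305.7,214.6),(296.7,213.9))]
print(a,b,(a+b)/2,d,np.linalg.norm(b-a),np.arctan2(*(b-a)[::-1]),np.linalg.norm(d-(a+b)/2))
```

```text
[0.5176261  0.0407079  0.26122999] [-3.13293997e-04  7.84994991e-01  6.19502004e-01 -1.81139025e-04] [-0.06387932  0.17070053]
[0.51567353 0.00322413] [0.53897136 0.0571112 ] [0.52732245 0.03016767] [0.53663928 0.05000747] 0.05870780238989602 1.1627204744299284 0.021918510880701042
```

Emit:
play_rows:
  moves:
    - [[0.005,-0.005,-0.04,0.0278,1],[0.005,-0.005,-0.04,0.0278,1],[0.005,-0.005,-0.04,0.0278,1],[0.005,-0.005,-0.04,0.0278,1],[0.005,-0.005,-0.04,0.0278,1],[0.005,-0.005,-0.04,0.0278,1],[0.005,-0.005,-0.04,0.0278,1],[0.004,-0.007,-0.04,0.0279,1],[0,0,0,0,1],[0,0,0,0,1],[0,0,0,0,1]]

```text
time_s: 3.88
eef_pos: [0.5284, 0.0296, 0.1819]
ee_rot: [0.0, 0.203, 0.979, 0.0]
ft_force: [0.7, 0.3, 0.4]
finger_gap: 0.0857
```

Run:
```python
from h import *
s=env.sense(); print(s["eef_pos"],s["ee_rot"],s["q"],2*np.arctan2(s["ee_rot"][2],s["ee_rot"][1]))
p,T=shot("wrist"); print(np.round(T[:3,3],3))
o=p["img"].copy()
for w in [(.5157,.0032),(.539,.0571)]: cv2.circle(o,tuple(int(v) for v in proj(p,T,[*w,.122])),4,(255,0,0),1)
cv2.imwrite("pics/w2.png",o)
```

```text
[0.52842947 0.0296159  0.18186386] [4.45591523e-04 2.03260434e-01 9.79124604e-01 7.90980528e-05] [-8.35566028e-02  3.26677351e-01 -3.25424723e-01  9.17790485e-01
  4.93516092e-05 -1.24497942e+00] 2.7322191620217735
[ 0.499 -0.037  0.324]
```

View pics/w2.png

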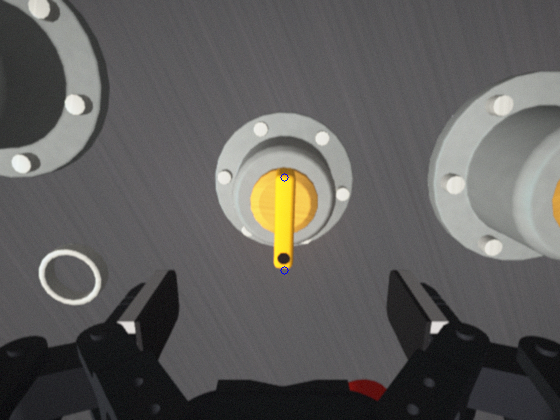

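Run:
```python
from h import *
p,T=shot("wrist")
hs=cv2.cvtColor(p["img"],cv2.COLOR_BGR2HSV); m=cv2.inRange(hs,(10,100,80),(40,255,255)); 
ys,xs=np.where(m[150:300,220:350]); 
for r in (180,190,200,210,220,240,255):
    x=np.where(m[r,230:345])[0]+230; print(r,x.min(),x.max())
for u in((284,201.5),): print("collar",ray(p,T,u,.078))
for u in((284.5,210),(284.3,177),(283.8,271)): print(ray(p,T,u,.122))
print("flange", ray(p,T,(284,181),.012), proj(p,T,[.5273,.0302,.078]))
s=env.sense(); print(s["eef_pos"])
```

```text
180 258 309
190 253 315
200 250 317
210 252 315
220 257 311
240 274 293
255 273 292
collar [0.52627248 0.02764685 0.078     ]
[0.52325451 0.02095757 0.122     ]
[0.51546456 0.00266004 0.122     ]
[0.53948923 0.05738619 0.122     ]
flange [0.52595514 0.02761145 0.012     ] [284.09998914 205.18714508]
[0.52841234 0.02942673 0.18170792]
```

Emit:
play_rows:
  moves:
    - [[-0.006,-0.002,-0.06,0,1],[0,0,-0.06,0,1],[0,0,-0.06,0,1],[0,0,-0.06,0,1],[0,0,-0.06,0,1],[0,0,-0.055,0,1],[0,0,0,0,0.3],[0,0,0,0,0],[0,0,0,0,0],[0,0,0,0,0],[0,0,0,0,0],[0,0,0,0,0]]
  squeeze: 30

```text
time_s: 5.48
eef_pos: [0.5271, 0.0288, 0.0931]
ee_rot: [0.001, 0.203, 0.979, 0.0]
ft_force: [-1.0, -0.1, 5.1]
finger_gap: 0.0115
```

```bash
cat > st.py <<'E'
from h import *
s=env.sense(); e=s["ee_rot"]
print(s["time_s"],s["eef_pos"],"yaw",2*np.arctan2(e[2],e[1]),"q6",s["q"][5],"F",np.round(s["ft_force"],2),"M",np.round(s["wrist_torque"],3),s["finger_gap"])
E
python3 st.py
```

```text
5.475 [0.52713551 0.02876337 0.09309695] yaw 2.7329906408039477 q6 -1.2475478799631141 F [-0.98 -0.11  5.1 ] M [-0.003  0.122 -0.029] 0.011506758349870824
```

Emit:
play_rows:
  moves:
    - [[0,0,0,-0.02,0],[0,0,0,-0.02,0],[0,0,0,-0.02,0],[0,0,0,-0.02,0],[0,0,0,-0.02,0],[0,0,0,-0.02,0],[0,0,0,-0.02,0],[0,0,0,-0.02,0],[0,0,0,0,0],[0,0,0,0,0]]

```text
time_s: 6.72
eef_pos: [0.5277, 0.028, 0.0931]
ee_rot: [0.001, 0.649, 0.761, -0.0]
ft_force: [1.9, -3.4, 5.1]
finger_gap: 0.0112
```

```bash
python3 st.py
```

```text
6.725 [0.52772602 0.02803811 0.0930612 ] yaw 1.7290008960740249 q6 -0.24400972709360222 F [ 1.93 -3.38  5.12] M [-0.846 -0.385  0.041] 0.011213787301010789
```

Emit:
play_rows:
  moves:
    - [[0.002,-0.003,0,-0.02,0],[0,0,0,-0.02,0],[0,0,0,0,0],[0,0,0,0,0]]

```text
time_s: 7.22
eef_pos: [0.5278, 0.0277, 0.0931]
ee_rot: [0.001, 0.739, 0.673, 0.0]
ft_force: [-0.7, -2.6, 6.8]
finger_gap: 0.0116
```

```bash
python3 st.py
```

```text
7.225 [0.5277833  0.02773827 0.09306205] yaw 1.4776524665780881 q6 0.006278716513698753 F [-0.71 -2.57  6.76] M [-0.653 -0.092  0.042] 0.011560506581304711
```

Turned 71.9° so far, with 0.042 N m of drag. I'll step on.

Emit:
play_rows:
  moves:
    - [[0,0,0,-0.018,0],[0,0,0,0,0],[0,0,0,0,0]]

```text
time_s: 7.6
eef_pos: [0.5278, 0.0276, 0.0931]
ee_rot: [0.001, 0.776, 0.631, 0.0]
ft_force: [1.2, -2.7, 6.2]
finger_gap: 0.0117
```

```bash
python3 st.py
```

```text
7.6 [0.52777428 0.02762248 0.0930503 ] yaw 1.3645043040823324 q6 0.11936583779553221 F [ 1.19 -2.73  6.17] M [-0.677 -0.118  0.053] 0.011691412853669212
```

Emit:
play_rows:
  moves:
    - [[0,-0.002,0,-0.018,0],[0,0,0,0,0],[0,0,0,0,0]]

```text
time_s: 7.98
eef_pos: [0.5277, 0.0275, 0.093]
ee_rot: [0.0, 0.811, 0.586, 0.0]
ft_force: [0.1, -1.7, 6.5]
finger_gap: 0.0112
```

```bash
python3 st.py
```

```text
7.975 [0.52770973 0.02746647 0.09304193] yaw 1.2515797428649877 q6 0.23153007104755255 F [ 0.06 -1.72  6.5 ] M [-0.425 -0.043  0.029] 0.011156674523240085
```

Emit:
play_rows:
  moves:
    - [[0,0,0,-0.018,0],[0,0,0,0,0],[0,0,0,0,0]]

```text
time_s: 8.35
eef_pos: [0.5277, 0.0274, 0.0931]
ee_rot: [0.0, 0.842, 0.539, 0.0]
ft_force: [-0.0, -2.6, 7.1]
finger_gap: 0.0116
```

```bash
python3 st.py
```

```text
8.35 [0.52766988 0.02736337 0.09306124] yaw 1.1384389065450111 q6 0.34463713765511067 F [-0.04 -2.58  7.06] M [-0.497  0.008  0.002] 0.01160844366264557
```

Emit:
play_rows:
  moves:
    - [[0,-0.002,0,-0.018,0],[0,0,0,0,0],[0,0,0,0,0]]

```text
time_s: 8.72
eef_pos: [0.5276, 0.0272, 0.0931]
ee_rot: [0.0, 0.871, 0.491, 0.001]
ft_force: [0.2, -1.3, 7.5]
finger_gap: 0.0118
```

```bash
python3 st.py
```

```text
8.725 [0.52763833 0.02723388 0.09307985] yaw 1.0255657667345073 q6 0.4567777170224856 F [ 0.17 -1.32  7.51] M [-0.303 -0.052  0.056] 0.011784442331709812
```

Emit:
play_rows:
  moves:
    - [[0,-0.001,0,-0.018,0],[0,0,0,0,0],[0,0,0,0,0]]

```text
time_s: 9.1
eef_pos: [0.5276, 0.0271, 0.093]
ee_rot: [-0.0, 0.898, 0.441, 0.001]
ft_force: [0.6, 0.0, 6.8]
finger_gap: 0.0117
```

```bash
python3 st.py
```

```text
9.1 [0.52756848 0.02711076 0.09304635] yaw 0.9130972392268341 q6 0.5688736190549958 F [0.56 0.04 6.85] M [-0.236 -0.001  0.23 ] 0.011675194642859878
```

Emit:
play_rows:
  moves:
    - [[0,0,0,0,0]]

```text
time_s: 9.22
eef_pos: [0.5275, 0.0271, 0.093]
ee_rot: [-0.0, 0.898, 0.441, 0.0]
ft_force: [0.4, -0.9, 6.1]
finger_gap: 0.0117
```

```bash
python3 st.py; python3 -c "
from h import *
for i in range(6): env.snapshot('wrist'); print(np.round(env.sense()['wrist_torque'][2],3))"
```

```text
9.225 [0.52753688 0.02711526 0.09304603] yaw 0.9131339262689031 q6 0.5688796202530397 F [ 0.37 -0.91  6.09] M [-0.217 -0.022  0.187] 0.01172662033280464
0.206
0.175
0.233
0.177
0.165
0.193
```

Emit:
play_rows:
  moves:
    - [[0,0,0,-0.004,0],[0,0,0,0,0],[0,0,0,0,0]]

```text
time_s: 9.9
eef_pos: [0.5275, 0.0271, 0.0931]
ee_rot: [-0.0, 0.903, 0.43, 0.0]
ft_force: [-0.7, -1.0, 6.5]
finger_gap: 0.0114
```

```bash
python3 st.py; python3 -c "
from h import *
for i in range(8): env.snapshot('wrist'); print(np.round(env.sense()['wrist_torque'][2],3))"
```

```text
9.9 [0.52752921 0.02709672 0.09306041] yaw 0.8880784103191555 q6 0.5939201514680019 F [-0.68 -1.04  6.51] M [-0.216  0.015  0.238] 0.011442539916062963
0.282
0.244
0.288
0.295
0.222
0.228
0.248
0.309
```

Mean is about 0.26 N m total, or 0.22 on the stop, so it is snug. That puts the bottom near tool yaw 0.995. I'll back off 1.154 rad to yaw 2.042.

Emit:
play_rows:
  moves:
    - [[0,0,0,0.023,0],[0,0,0,0.023,0],[0,0,0,0.023,0],[0,0,0,0.023,0],[0,0,0,0.023,0],[0,0,0,0.023,0],[0,0,0,0.023,0],[0,0,0,0.023,0],[0,0,0,0,0],[0,0,0,0,0]]

```text
time_s: 11.55
eef_pos: [0.5277, 0.0282, 0.093]
ee_rot: [-0.0, 0.522, 0.853, 0.002]
ft_force: [0.7, 3.1, 6.1]
finger_gap: 0.0116
```

```bash
python3 st.py
```

```text
11.55 [0.52767113 0.02819592 0.09304879] yaw 2.044062588862241 q6 -0.5614454616595018 F [0.68 3.05 6.12] M [ 0.412 -0.11  -0.041] 0.011621204566477441
```

Yaw 2.044 with only drag, so I'll open, rise and look.

Emit:
play_rows:
  moves:
    - [[0,0,0,0,0.3],[0,0,0,0,0.6],[0,0,0,0,1],[0,0,0,0,1],[0,0,0.05,0,1],[0,0,0.1,0,1],[0,0,0.1,0,1],[0,0,0.1,0,1],[0,0,0.05,0,1],[0,0,0,0,1],[0,0,0,0,1],[0,0,0,0,1]]

```text
time_s: 13.05
eef_pos: [0.5266, 0.0269, 0.1915]
ee_rot: [-0.001, 0.523, 0.853, -0.0]
ft_force: [-0.4, -0.2, -1.2]
finger_gap: 0.0851
```

```bash
python3 st.py
python3 - <<'E'
from h import *
p,T=shot("wrist"); o=p["img"].copy(); a=2.043-np.pi/2
for s in(-1,1):
    cv2.circle(o,tuple(int(v) for v in proj(p,T,[.5272+s*.03*np.cos(a),.0285+s*.03*np.sin(a),.122])),4,(255,0,0),1)
p,T=shot("side")
cv2.imwrite("pics/w3.png",np.hstack([o[60:360,130:430],p["img"][60:360,100:500]]))
for q in ["spindle_center","grease_center","race_center"]:
    for r in env.search_frame(p,q)[:1]: print(q,(T@np.append(r["position"],1))[:3])
E
```

```text
13.05 [0.5265585  0.02686518 0.19153912] yaw 2.0418241803931143 q6 -0.5601179143490693 F [-0.38 -0.24 -1.22] M [-0.06   0.009  0.027] 0.08514184935666523
spindle_center [ 0.46470603 -0.25603457  0.07649949]
grease_center [0.54728564 0.31000774 0.07985966]
race_center [0.75134743 0.03553485 0.01283045]
```

View pics/w3.png

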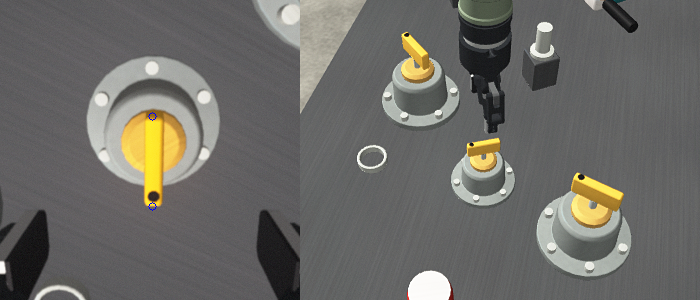

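The bar, at crop pixels (153,115) to (153,205), lies along the predicted direction. The fingers are clear and the bystanders haven't moved, so I'll hand in.

```bash
python3 -c "
from workcell import env
print(env.hand_in())"
```

```text
the job is handed in; nothing more can be done
None
```

I set the play on the smallest grey hub, and the job is handed in at about 13 s of the 61 s allowed; no verdict was reported.

- **Tightening:** I gripped the T-bar across its thickness and turned it clockwise. It bottomed about 100° from the start. I took it to about 0.26 N m at the wrist, roughly 0.22 N m on the stop after running drag, which is inside the snug range.
- **Backing off:** I put the bottom point at tool yaw of about 0.995 rad, from the measured torque and the stated stiffness. I then backed off to 2.044 rad, which is 60° from that point, and let go.
- **Last checks:**
  - The wrist view showed the bar lying along the predicted direction after release, and the fingers were open and clear.
  - The side camera placed the spindle, tin and race within about 5 mm of their first readings, which is about the detection noise.
- **Disagreed or failed:**
  - My automatic bar fit failed at the start, so I measured the bar by hand from the picture.
  - Estimates of the screw axis differed by 2 to 3 mm, which caused only small side forces of about 4 N.

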